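Level the pantry cup shelf and check it under the hand

ROBOT

A 6-joint arm with a two-finger parallel gripper is mounted at the origin on the work surface. World frame = base frame: x ahead of the robot, y to its left, z up, the work surface at z = 0. Lengths are in m, angles in degrees, forces in N, time in s.
With the tool pointing down it reaches from about 0.4 to 0.825 m from the base axis. Payload 7 kg.
Tool frame: the origin (TCP) lies midway between the tips of the shut fingers; the grasp point (between the pads) lies 19 mm behind it (hold_point_z is the distance from the TCP to the grasp point, in m); z points along the fingers, y is the line along which they close (so a half turn about z gives the same grasp; the last joint's range is limited). The gripper opens to 88 mm and grips with 3 to 60 N. Pads are 19 mm wide; open, the fingers measure 130 mm over their backs; the gripper's body (78 mm by 193 mm) begins 47 mm behind the grasp point.
Start: joints at [90.476, 20.546, 0.682, 0, -70.136, -16.507], TCP at [0.186, 0.649, 0.227] pointing down, gripper open.
Joint ranges: [-176.03, 176.03], [-82.01, 121.73], [-58.28, 71.71], [-173.87, 95.51], [-174.79, -0.11], [-173.66, 173.66]. Speed limits (degrees/s): [136.94, 136.94, 172.46, 180, 180, 180].

INTERFACE

Orientations are given as [roll, pitch, yaw] about the fixed x, y, z axes, in that order (R = Rz(yaw) Ry(pitch) Rx(roll)).
In Python, from plant import get_state, capture, close_job, hold_point_z gives the robot as it stands.
- The arm moves only by the shell command python3 -m inch 'ROWS' [FORCE]. ROWS is text: rows parted by semicolons, each of 5 numbers parted by spaces: the shift along the tool's x, y, z normalised to -1 to 1, where 1 is 0.15 m, then the turn about the tool's z normalised to -1 to 1, where 1 is 360 degrees, then the opening, from 0 (shut) to 1 (fully open). In form: tx ty tz spin grip; .... A call has exactly 8 rows; each row shifts and turns the commanded pose from where the row before left it, along the tool's axes as they then stand; what a row does not reach is not made up. A row lasts 1/8 s, in which the tool goes at most 62.5 mm and 10.7 degrees, less where a joint would pass 70% of its speed; a pose out of reach is approached as far as the arm can. A call with a number of a shift or a turn outside -1 to 1 is refused whole. A call with a gripper value outside its range is refused whole. The fingers move at their own pace and stop on an object; FORCE is the grip in N (left out, the last holds). Time passes only in rows, so rows that do not move let the fingers close, or fill a call up. It gives the time, the measured TCP pose, the force, the opening and the grip force at its end, in the units of the state.
- get_state(): the state, without advancing time (a new reading comes with each control period).
- capture(name): name is "side" or "top"; returns a dict with "color" (400x640x3 uint8, blue, green, red), "mtx" (3x3 intrinsics, pixels), "R" (3x3) and "t" (3): a world point X has camera coordinates R X + t. Camera axes: x right, y down, z forward; pixel columns grow to the right and rows downward; lengths in m; the calibration is good to about 2 mm. A picture is of the moment at which its call begins. There is no depth.
- close_job(): hands the job in; it is judged then, once.
The state is a dict: "time_s": time; "joints": joint angles; "qd": joint speeds; "joint_torque": joint torques, N m; "tcp_pos": TCP position; "eef_rot": TCP orientation; "contact_force": force on the tool from outside, world axes, zero at the start; "moment": the same for the moment, N m; "gripper_width": finger opening in m; "gripper_force": force on a finger pad.
Only numpy, scipy, OpenCV 4.12 (cv2) and the standard library are available. Lean on these libraries where they do the work, as an engineer would, in place of code of your own. Each camera call takes 0.05 s, during which the arm holds its last target. There are 200 camera calls.

TASK

Lay the spirit level right way up on the narrow white cup shelf, lengthwise, wholly on the board and with room left round the knob, and let go of it. With the level lying there, turn the brass knob of the shelf's levelling foot until the bubble stands between the two lines of the vial, then press the level firmly down onto the shelf with the fingertips from above and finish while still pressing, the bubble still between the lines. Leave the other things on the counter where they are.

Things in the scene. Friction and masses are not known exactly. Their poses are not given: they have to be found in the camera images.
- level: Aluminium spirit level with black end caps: a plain bar 160 mm long (its x), 24 mm wide (its y), 40 mm high, about 0.28 kg, loose; it starts right way up on the counter. Origin at the centre of its underside, z up. The top is flat and flush and may be pressed.
- bubble (a joint): Where the pale bubble (12 mm long) stands in the vial, in m along the level's x, + towards its +x end; 0 is the middle. Two black lines 7.5 mm either side of the middle: the bubble is between them within 0.0015. It goes to the HIGHER end, 1 mm per 1 mrad of slope (stops at 13 mm), and settles in 1.5 to 2 s.
- shelf: White-painted shelf board 80 mm deep (its x), 360 mm long (its y), 20 mm thick, its top 110 mm above the counter. It stands at the +y end on two fixed brass feet, at the -y end on the levelling foot, and slopes only along its length. Origin on the underside over the fixed feet, 40 mm from the +y end. The stand is fixed.
- shelf_mid (a point): Middle of the top face of the shelf board (axes as the board's). The board runs 180 mm either way along y; the knob's axis is at y = -140 mm.
- knob_grip (a point): On the vertical axis of the levelling foot's brass hand knob, at the knob's mid height: a round fluted knob 36 mm across, 26 mm high, its underside 16 mm above the top of the level shelf. It turns several turns either way with light friction (0.1 N m), stays at its height, and stays where it is left.
- foot_pad (a point): Under the rubber pad of the levelling foot, on the counter, straight below the knob. The 16 mm steel screw stands here and the board climbs on its right-hand thread, 4 mm per turn: clockwise seen from above RAISES the board's -y end, 2.27 mrad (2.27 mm of bubble) per radian. At the start that end is too low, by 1.2 to 3.6 rad of the knob.
- vial (a point): Middle of the level's top face (40 mm above its underside), over the 50 mm long vial window. The glass is flush with the top; with the two fingertips astride it the bubble stays in view.
- bowl: Bystander: white bowl 110 mm across, 50 mm high, standing under the shelf. Origin at the centre of its underside.
- mug: Bystander: white mug 80 mm across, 90 mm high, on the counter to the robot's left. Origin at the centre of its underside.
- jar: Bystander: glass jar with a brass cap, 70 mm across, 100 mm high, just behind the shelf. Origin at the centre of its underside.
- tumbler: Bystander: glass tumbler 64 mm across, 85 mm high, beyond the knob end of the shelf. Origin at the centre of its underside.
- screwdriver: Bystander: screwdriver with wooden handle, 180 mm long, lying on the counter to the left of the level.
- doorknob: Bystander: loose brass cabinet knob 32 mm across, 34 mm high, on the counter to the right of the level.
- pull: Bystander: loose brass drawer pull 126 mm long, 33 mm high, on the counter to the right.

How it is judged (in metres and radians):
On the way, in this order (a step that is already met when the one before it is completed fails the run):
1. the level lies on the shelf, released (z of level in the frame of shelf_mid between -0.004 and 0.004 m and x of level in the frame of shelf_mid between -0.028 and 0.028 m and y of level in the frame of shelf_mid between -0.06 and 0.1 m and angle between the x axis of level and the y axis of shelf, either way round below 0.15 rad and angle between level's own z axis and vertical below 0.05 rad and contact force between the fingers and level below 0.1 N and linear speed of level below 0.02 m/s), for 0.4 s.
2. the foot is turned until the bubble stands between the lines, the level lying untouched on the shelf (z of level in the frame of shelf_mid between -0.004 and 0.004 m and x of level in the frame of shelf_mid between -0.028 and 0.028 m and y of level in the frame of shelf_mid between -0.06 and 0.1 m and angle between the x axis of level and the y axis of shelf, either way round below 0.15 rad and angle between level's own z axis and vertical below 0.05 rad and value of joint bubble between -0.0015 and 0.0015 m and angle between shelf's own z axis and vertical below 0.002 rad and contact force between the fingers and level below 0.1 N), for 0.4 s.
At the end, for the whole second after the job is handed in: Level upright, wholly on the board, along it within 0.15 rad and 28 mm of its centre line; fingers press it (over 2 N; over 5.5 N between level and board, its 2.7 N weight included); bubble within 1.5 mm of centre, board within 2 mrad of level; level at rest (z of level in the frame of shelf_mid between -0.004 and 0.004 m and x of level in the frame of shelf_mid between -0.028 and 0.028 m and y of level in the frame of shelf_mid between -0.06 and 0.1 m and angle between the x axis of level and the y axis of shelf, either way round below 0.15 rad and angle between level's own z axis and vertical below 0.05 rad and value of joint bubble between -0.0015 and 0.0015 m and angle between shelf's own z axis and vertical below 0.002 rad and contact force between the fingers and level above 2 N and contact force between level and shelf above 5.5 N and linear speed of level below 0.01 m/s); the arm keeps its last pose, push and grip.
It fails at once if a bystander is disturbed (moved over 20 mm) (distance of any of bowl, mug, jar, tumbler, screwdriver, doorknob, pull from where it was at the start of the episode above 0.02 m).
It fails at once if the level tips over (angle between level's own z axis and vertical above 0.6 rad).
It also fails if it takes over 67 s, if anything falls off the work surface, if the arm or the gripper's body presses on something with over 40 N, if the wrist force passes 120 N, or if a joint passes its speed limit or range.

## Working session

There is one attempt and no reset: what is moved stays moved. The work goes in short steps, Python scripts to look and compute and a shell command to move; the robot and the scene stay as the last step left them, time stands still between calls to the robot, and variables do not carry over. Pictures are saved under pics/ and viewed, at most 13 in all, crops included, and the job is handed in when it is done.

```bash
mkdir -p pics; ls; python3 - <<'E'
from plant import *
import cv2
print(get_state(), hold_point_z)
for n in("side","top"):
    c=capture(n); cv2.imwrite(f"pics/{n}0.png",c["color"]); print(n,c["mtx"],c["R"],c["t"])
E
```

```text
pics
{'time_s': 0.0, 'joints': array([ 9.04748631e+01,  2.05913092e+01,  6.34368323e-01, -1.91139907e-02,
       -7.01372426e+01, -1.65088171e+01]), 'qd': array([-0.0544513 ,  0.03259595,  0.00860156, -0.00303328,  0.06878847,
        0.02544321]), 'joint_torque': array([-6.83139187e-04, -5.82720852e+01,  2.93073517e+01,  6.99724406e+00,
        7.07796498e-03, -1.50551791e-04]), 'tcp_pos': array([0.18631506, 0.64826621, 0.2256318 ]), 'eef_rot': array([ 1.79904593e+02, -9.53817002e-03, -1.60404552e+01]), 'contact_force': array([-0.41617899, -0.02567259, -0.78711044]), 'moment': array([ 0.01687341,  0.03854483, -0.01726888]), 'gripper_force': 0.0, 'gripper_width': 0.08767615392999473} 0.0188
side [[391.87235873   0.         316.54976123]
 [  0.         391.87235873 202.65733902]
 [  0.           0.           1.        ]] [[ 0.82931659 -0.55870817 -0.0088985 ]
 [-0.34640562 -0.50156006 -0.79274249]
 [ 0.43844857  0.66051699 -0.60949173]] [-0.45313868  0.28453044  0.94129925]
top [[427.34081819   0.         321.03144318]
 [  0.         427.34081819 197.16100341]
 [  0.           0.           1.        ]] [[ 0.01334914 -0.99989376  0.00585398]
 [-0.98661145 -0.01412304 -0.16247581]
 [ 0.16254122 -0.00360669 -0.98669516]] [-0.0227345   0.55619089  1.14389809]
```

View pics/top0.png

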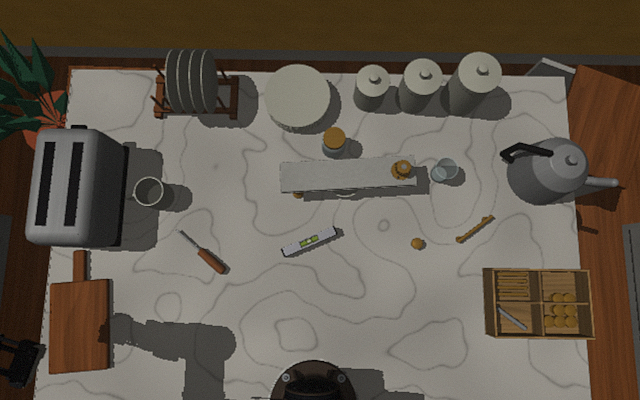

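View pics/side0.png

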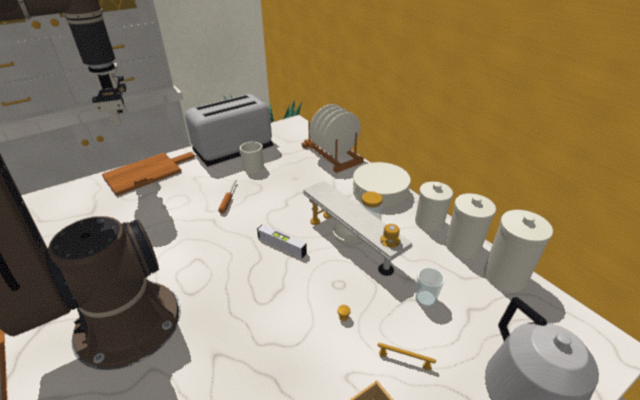

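The top view shows the level near (311,241), the board from (280,177) to about (418,172), and the knob near (401,169). In the side view the level is near (282,242) and the knob near (391,236). I'll zoom in on both.

```bash
python3 - <<'E'
import cv2,numpy as np
a=cv2.imread("pics/top0.png")[145:265,270:470]; b=cv2.imread("pics/side0.png")[180:280,250:420]
a=cv2.resize(a,None,fx=4,fy=4,interpolation=cv2.INTER_CUBIC)
b=cv2.resize(b,(800,470),interpolation=cv2.INTER_CUBIC)
cv2.imwrite("pics/topc.png",a);cv2.imwrite("pics/sidec.png",b)
E
```

```text
(no output)
```

View pics/topc.png

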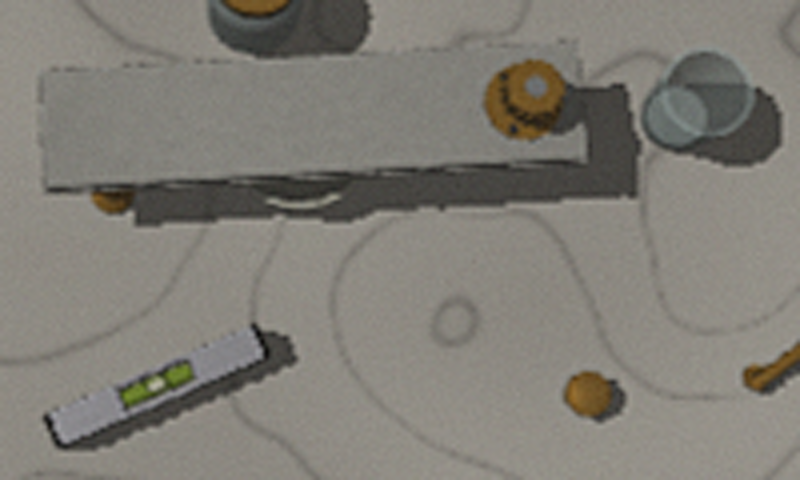

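View pics/sidec.png

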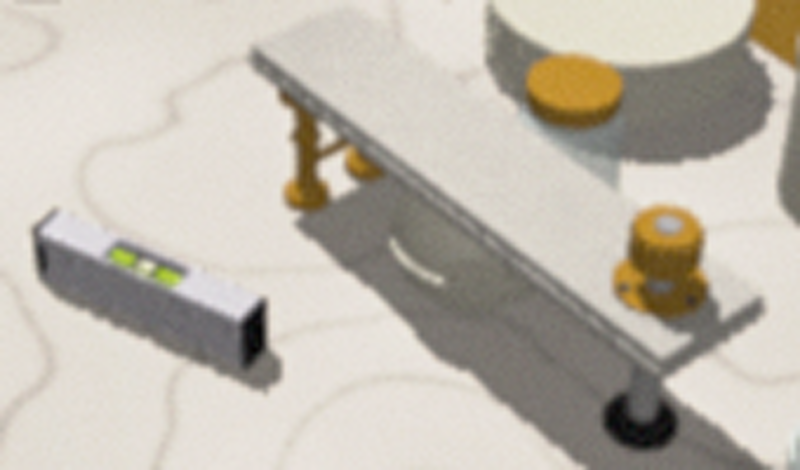

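Top crop (4x, offset 270,145): board corners (42,70), (578,42), (586,160), (47,188). The level's top runs from (46,415)/(62,446) to (255,325)/(268,353), with the vial at (157,384). The knob is at about (537,85) with the screw top. Side crop (4.7x): knob top centre (668,225), vial (148,266).

```bash
cat > h.py <<'E'
import numpy as np, cv2
from plant import *
def ray(c,u,v,z):
    """world point at height z seen at pixel u,v"""
    d=c["R"].T@np.linalg.solve(c["mtx"],[u,v,1.]); C=-c["R"].T@c["t"]
    return C+d*(z-C[2])/d[2]
def tri(cs,ps):
    A=[];b=[]
    for c,(u,v) in zip(cs,ps):
        P=c["mtx"]@np.c_[c["R"],c["t"]]
        for r in (u*P[2]-P[0],v*P[2]-P[1]): A.append(r[:3]);b.append(-r[3])
    return np.linalg.lstsq(np.array(A),np.array(b),rcond=None)[0]
E
python3 - <<'E'
from h import *
T=capture("top");S=capture("side")
t=lambda u,v:(270+u/4,145+v/4)
s=lambda u,v:(250+u*170/800,180+v*100/470)
np.set_printoptions(precision=4,suppress=True)
B=[ray(T,*t(*p),.11) for p in((42,70),(578,42),(586,160),(47,188))];print("board",B,np.mean(B,0))
print("len",np.linalg.norm(B[0]-B[1]),np.linalg.norm(B[3]-B[2]),np.linalg.norm(B[0]-B[3]))
d=(B[0]+B[3]-B[1]-B[2]);print("board +y yaw-90",np.degrees(np.arctan2(-d[0],d[1])))
L=[ray(T,*t(*p),.04) for p in((46,415),(255,325),(268,353),(62,446))];print("lev",L,np.mean(L,0))
print(np.linalg.norm(L[0]-L[1]),np.linalg.norm(L[0]-L[3]))
d=L[0]+L[3]-L[1]-L[2];print("lev axis deg",np.degrees(np.arctan2(d[1],d[0])))
hsv=cv2.cvtColor(T["color"],cv2.COLOR_BGR2HSV);m=cv2.inRange(hsv,(30,90,60),(50,255,255));m[:225]=0;m[260:]=0;m[:,:290]=0;m[:,330:]=0
r=cv2.minAreaRect(cv2.findNonZero(m));print(r,ray(T,*r[0],.04))
print("vial tri",tri([T,S],[t(157,384),s(148,266)]))
print("screw top tri",tri([T,S],[t(537,85),s(668,225)]), ray(T,*t(537,85),.15))
print("bottom of pad side", ray(S,*s(642,425),0.005))
print("doorknob",ray(T,417.5,243.5,.02),"tumbler",ray(T,437,174,0),"jar cap",ray(T,334,135,.1))
E
```

```text
board [array([0.6379, 0.0944, 0.11  ]), array([ 0.6624, -0.2635,  0.11  ]), array([ 0.5821, -0.267 ,  0.11  ]), array([0.5581, 0.0889, 0.11  ])] [ 0.6101 -0.0868  0.11  ]
len 0.3587663543806928 0.35665527068410524 0.07994701567098064
board +y yaw-90 3.885961016262816
lev [array([0.4125, 0.0914, 0.04  ]), array([ 0.4763, -0.0513,  0.04  ]), array([ 0.4571, -0.0605,  0.04  ]), array([0.3917, 0.0798, 0.04  ])] [0.4344 0.0149 0.04  ]
0.15629295030566034 0.023857025997470246
lev axis deg 114.54764445421677
((308.62933349609375, 240.80174255371094), (4.333112716674805, 18.382904052734375), 66.80140686035156) [0.4353 0.0174 0.04  ]
vial tri [0.4355 0.0156 0.0363]
screw top tri [ 0.6217 -0.2266  0.152 ] [ 0.6228 -0.2274  0.15  ]
bottom of pad side [ 0.6177 -0.2314  0.005 ]
doorknob [ 0.4331 -0.2868  0.02  ] tumbler [ 0.6374 -0.3531  0.    ] jar cap [ 0.7193 -0.0478  0.1   ]
```

Measurements agree with the given sizes: the board is 0.358 x 0.080 m at (0.610,-0.087) with its y axis at 93.9 deg. The knob triangulates to (0.622,-0.227), and the level is at (0.435,0.016) with its axis at 114.5 deg. I'll start moving now.

```bash
cat >> h.py <<'E'
def plan(x,y,z,yaw):
    "shift (tool frame, normalised total) and spin (normalised) to reach target with tool down"
    from scipy.spatial.transform import Rotation as Ro
    s=get_state(); R=Ro.from_euler("xyz",s["eef_rot"],degrees=True).as_matrix()
    d=R.T@(np.array([x,y,z])-s["tcp_pos"])/.15
    dy=(yaw-s["eef_rot"][2]+180)%360-180
    print("shift",d.round(4),"spin",round(-dy/360,4),"now",s["tcp_pos"].round(4),s["eef_rot"].round(2),"t",round(s["time_s"],2))
E
python3 -m inch '.2295 .2994 0 0 1;.2295 .2994 0 0 1;.2295 .2994 0 0 1;.2295 .2994 0 0 1;.2295 .2994 0 0 1;.2295 .2994 0 0 1;.2295 .2994 0 0 1;.2295 .2994 0 0 1' 15
python3 -m inch '.2295 .2994 0 0 1;.2295 .2994 0 0 1;.2295 .2994 0 0 1;.2295 .2994 0 0 1;0 0 .1 .0275 1;0 0 .1 .0275 1;0 0 .1 .0275 1;0 0 .1 .0275 1'
python3 -c "
from h import *
plan(.4345,.016,.10,-65.5)"
```

```text
time_s: 1.2
tcp_pos: [0.3521, 0.2256, 0.2268]
eef_rot: [-180.0, -0.0, -16.0]
contact_force: [1.1, -0.2, -1.1]
gripper_width: 0.0875
gripper_force: 0.0
time_s: 2.2
tcp_pos: [0.4345, 0.0165, 0.1661]
eef_rot: [-180.0, 0.0, -56.0]
contact_force: [-0.2, 0.2, 0.4]
gripper_width: 0.0876
gripper_force: 0.0
shift [0.0026 0.0019 0.4407] spin 0.0264 now [0.4345 0.0165 0.1661] [-180.      0.    -55.98] t 2.2
```

```bash
python3 -m inch '0 0 .17 .0264 1;0 0 .17 0 1;0 0 .17 0 1;0 0 .17 0 1;0 0 .17 0 1;0 0 .16 0 1;0 0 0 0 1;0 0 0 0 1'
python3 -c "
from h import *
plan(.4345,.016,.014,-65.5)
c=np.hstack([capture('side')['color'][190:290,230:350],capture('top')['color'][190:290,250:370]])
cv2.imwrite('pics/g.png',cv2.resize(c,None,fx=3.3,fy=3.3,interpolation=2))"
```

```text
time_s: 3.2
tcp_pos: [0.4351, 0.0169, 0.0157]
eef_rot: [-180.0, -0.0, -65.1]
contact_force: [0.1, -0.8, -1.4]
gripper_width: 0.087
gripper_force: 0.0
shift [0.0035 0.006  0.0115] spin 0.0011 now [0.4351 0.0169 0.0157] [-1.7997e+02 -1.0000e-02 -6.5120e+01] t 3.2
```

View pics/g.png

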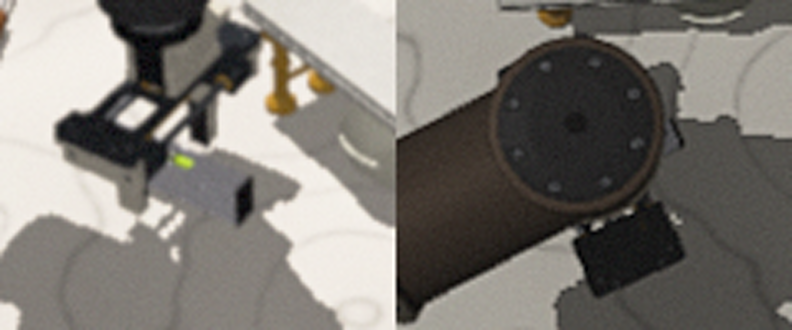

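The fingers straddle the level, with the bar between them and the vial showing at about (183,160) in the crop. Next I close and lift.

```bash
python3 -m inch '0 0 0 0 0;0 0 0 0 0;0 0 0 0 0;0 0 0 0 0;0 0 0 0 0;0 0 0 0 0;0 0 0 0 0;0 0 0 0 0' 25
python3 -m inch '0 0 -.1 0 0;0 0 -.2 0 0;0 0 -.2 0 0;0 0 -.2 0 0;0 0 -.2 0 0;0 0 -.1 0 0;0 0 0 0 0;0 0 0 0 0'
python3 -c "
from h import *
plan(.6059,-.027,.150,-86.1)"
```

```text
time_s: 4.3
tcp_pos: [0.435, 0.0169, 0.0151]
eef_rot: [-180.0, -0.0, -65.1]
contact_force: [1.0, 0.7, -0.8]
gripper_width: 0.0237
gripper_force: 25.0
time_s: 5.3
tcp_pos: [0.4338, 0.0164, 0.164]
eef_rot: [179.9, 0.0, -65.2]
contact_force: [0.1, -0.1, -2.6]
gripper_width: 0.0236
gripper_force: 25.0
shift [ 0.7449 -0.9199  0.0915] spin 0.0582 now [0.4338 0.0164 0.164 ] [ 1.799e+02  2.000e-02 -6.516e+01] t 5.3
```

```bash
python3 -m inch '.1 -.12 0 0 0;.16 -.2 0 0 0;.17 -.21 0 0 0;.16 -.2 0 0 0;.11 -.13 0 0 0;.0449 -.06 0 0 0;0 0 0 .0291 0;0 0 0 .0291 0'
python3 -c "
from h import *
plan(.6059,-.027,.127,-86.1)"
```

```text
time_s: 6.3
tcp_pos: [0.6058, -0.0267, 0.1637]
eef_rot: [179.9, -0.0, -86.4]
contact_force: [-0.3, -0.1, -1.9]
gripper_width: 0.0238
gripper_force: 25.0
shift [ 0.0022 -0.0008  0.2448] spin -0.001 now [ 0.6058 -0.0267  0.1637] [ 1.7986e+02 -1.0000e-02 -8.6440e+01] t 6.3
```

```bash
python3 -m inch '0 0 .08 0 0;0 0 .08 0 0;0 0 .06 0 0;0 0 .015 0 0;0 0 .008 0 0;0 0 .008 0 0;0 0 0 0 0;0 0 0 0 0'
```

```text
time_s: 7.3
tcp_pos: [0.6069, -0.0267, 0.1277]
eef_rot: [-180.0, 0.0, -86.1]
contact_force: [0.4, -0.1, -1.9]
gripper_width: 0.0237
gripper_force: 25.0
```

```bash
python3 -m inch '0 0 .006 0 0;0 0 0 0 0;0 0 .006 0 0;0 0 0 0 0;0 0 .006 0 0;0 0 0 0 0;0 0 0 0 0;0 0 0 0 0'
```

```text
time_s: 8.3
tcp_pos: [0.607, -0.0267, 0.1249]
eef_rot: [-180.0, -0.0, -86.1]
contact_force: [-0.5, -0.0, 0.4]
gripper_width: 0.0237
gripper_force: 25.0
```

```bash
python3 -m inch '0 0 0 0 1;0 0 0 0 1;0 0 0 0 1;0 0 0 0 1;0 0 0 0 1;0 0 0 0 1;0 0 -.2 0 1;0 0 -.25 0 1'
python3 -c "
from h import *
plan(.6196,-.2265,.19,39)"
```

```text
time_s: 9.3
tcp_pos: [0.6062, -0.0268, 0.1921]
eef_rot: [179.9, -0.0, -86.1]
contact_force: [-0.2, -0.0, 0.5]
gripper_width: 0.0873
gripper_force: 0.0
shift [1.3344 0.0016 0.0146] spin -0.3475 now [ 0.6062 -0.0268  0.1921] [ 1.7987e+02 -2.0000e-02 -8.6090e+01] t 9.3
```

```bash
python3 -m inch '.12 0 0 0 1;.2 0 0 0 1;.25 0 0 0 1;.25 0 0 0 1;.22 0 0 0 1;.17 0 0 0 1;.12 0 0 0 1;0 0 0 -.028 1'
python3 -m inch '0 0 0 -.029 1;0 0 0 -.029 1;0 0 0 -.029 1;0 0 0 -.029 1;0 0 0 -.029 1;0 0 0 -.029 1;0 0 0 -.029 1;0 0 0 -.029 1'
python3 - <<'E'
from h import *
plan(.6196,-.2265,.125,39)
T=capture("top");S=capture("side")
cv2.imwrite("pics/T1.png",T["color"]);cv2.imwrite("pics/S1.png",S["color"])
a=T["color"][150:200,270:420];b=S["color"][175:255,290:440]
cv2.imwrite("pics/v1.png",np.vstack([cv2.resize(x,None,fx=4.5,fy=4.5,interpolation=2) for x in(a,b)]))
E
```

```text
time_s: 10.3
tcp_pos: [0.6201, -0.2271, 0.1915]
eef_rot: [180.0, 0.0, -75.9]
contact_force: [-0.1, 0.7, 0.7]
gripper_width: 0.0879
gripper_force: 0.0
time_s: 11.3
tcp_pos: [0.6203, -0.2256, 0.1918]
eef_rot: [-180.0, 0.0, 7.9]
contact_force: [-0.5, 0.5, 1.6]
gripper_width: 0.0879
gripper_force: 0.0
shift [-0.0053  0.0054  0.4455] spin -0.0865 now [ 0.6203 -0.2256  0.1918] [-1.7999e+02  2.0000e-02  7.8700e+00] t 11.3
```

View pics/v1.png

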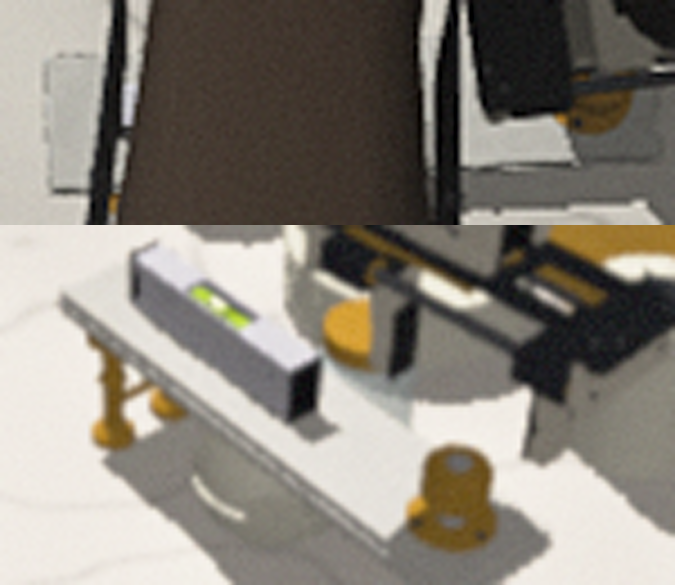

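The level lies lengthwise on the board, clear of the knob. The side camera sees the vial at about (336,194), with the bubble towards the +y end. I'll rectify the vial patch and measure the bubble offset.

```bash
cat >> h.py <<'E'
def strip(n=6,c0=(.606,-.027),yaw=93.9,z=.15,name="side",out=None):
    "rectified top of level: rows along -y' (across), columns along level axis (board +y right), 0.5 mm/px, 80x24mm"
    a=np.radians(yaw); e=np.array([np.cos(a),np.sin(a),0]); f=np.array([e[1],-e[0],0])
    cs=[capture(name) for _ in range(n)]; im=np.mean([c["color"].astype(np.float32) for c in cs],0); c=cs[0]
    P=c["mtx"]@np.c_[c["R"],c["t"]]
    s,q=np.meshgrid(np.arange(-40,40.1,.5)/1e3,np.arange(-14,14.1,.5)/1e3)
    X=np.array([c0[0],c0[1],z])[:,None,None]+e[:,None,None]*s+f[:,None,None]*q
    p=np.einsum("ij,jkl->ikl",P[:,:3],X)+P[:,3][:,None,None]
    w=cv2.remap(im,(p[0]/p[2]).astype(np.float32),(p[1]/p[2]).astype(np.float32),cv2.INTER_CUBIC)
    if out: cv2.imwrite(out,cv2.resize(np.clip(w,0,255).astype(np.uint8),None,fx=4,fy=4))
    return s[0]*1e3,q[:,0]*1e3,w
E
python3 - <<'E'
from h import *
s,q,w=strip(out="pics/r1.png")
np.save("pics/w1.npy",w)
E
```

```text
(no output)
```

View pics/r1.png

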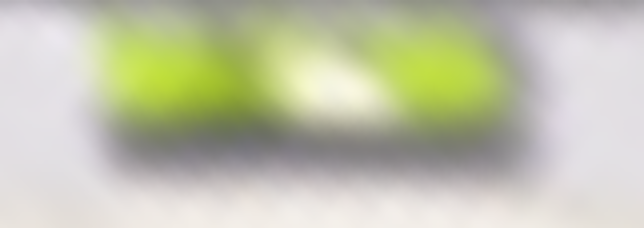

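The strip (8 px/mm) shows the green vial from about 95 to 510, so its centre is near 303. The bubble is centred at about 330, some 3 to 4 mm towards +y. Now a finer number from the profile.

```bash
cat >> h.py <<'E'
from scipy.optimize import least_squares
from scipy.special import erf
def bubble(w,s,q,verbose=1):
    rows=(q>-10)&(q<-1)
    d=(w[rows,:,1]-w[rows,:,0]).mean(0)      # G-B: high on green liquid, low elsewhere
    st=lambda x:(1+erf(x))/2
    def mod(p): 
        A,B,a,b,c,h,k,L=p
        return B+A*(st((s-a)/k)-st((s-b)/k))-h*(st((s-c+6)/k)-st((s-c-6)/k))
    m=np.abs(s)<36
    best=min((least_squares(lambda p:(mod(p)-d)[m],[80,0,-25,25,c,50,2,0]) for c in(-8,-4,0,4,8)),key=lambda r:r.cost)
    A,B,a,b,c,h,k,L=best.x
    if verbose: print(d[::6].round(0)); 
    print("ends %.2f %.2f mid %.2f bubble %.2f offset %.2f rms %.1f k %.1f"%(a,b,(a+b)/2,c,c-(a+b)/2,(2*best.cost/m.sum())**.5,k))
E
python3 - <<'E'
from h import *
s=np.arange(-40,40.1,.5);q=np.arange(-14,14.1,.5)
bubble(np.load("pics/w1.npy"),s,q)
E
```

```text
[ -4.  -5.  -5.   1.  40. 102. 133. 135. 127. 116.  97.  86.  65.  42.
  30.  46.  85. 122. 132. 126.  90.  33.  -3.  -8.  -5.  -4.  -4.]
ends -27.26 21.73 mid -2.76 bubble 0.83 offset 3.60 rms 7.8 k 3.9
```

```bash
python3 -m inch '.002 .0077 .06 0 1;0 0 .1 0 1;0 0 .1 0 1;0 0 .1 0 1;0 0 .06 0 1;0 0 0 0 1;0 0 0 0 1;0 0 0 0 .6' 20
python3 -m inch '0 0 0 0 0;0 0 0 0 0;0 0 0 0 0;0 0 0 0 0;0 0 0 0 0;0 0 0 0 0;0 0 0 0 0;0 0 0 0 0'
python3 -c "
from h import *
plan(.6208,-.2267,.128,-80)"
```

```text
time_s: 12.7
tcp_pos: [0.6213, -0.2269, 0.1299]
eef_rot: [180.0, -0.1, 7.5]
contact_force: [0.5, 0.1, -0.2]
gripper_width: 0.082
gripper_force: 0.0
time_s: 13.7
tcp_pos: [0.6205, -0.2244, 0.1291]
eef_rot: [-179.8, 0.0, 7.5]
contact_force: [-2.4, 11.3, 4.7]
gripper_width: 0.0357
gripper_force: 20.0
shift [-0.0003  0.0156  0.0072] spin 0.2432 now [ 0.6205 -0.2244  0.1291] [-1.7983e+02  1.0000e-02  7.5300e+00] t 13.7
```

```bash
python3 -m inch '0 -.016 0 0 0;0 0 0 0 0;0 0 0 .02 0;0 0 0 .025 0;0 0 0 .025 0;0 0 0 .025 0;0 0 0 .025 0;0 0 0 0 0'
python3 - <<'E'
from h import *
plan(.6208,-.2267,.128,-80)
s,q,w=strip(4);bubble(w,s,q,0)
E
```

```text
time_s: 14.7
tcp_pos: [0.621, -0.2227, 0.1291]
eef_rot: [-179.9, 0.0, -35.8]
contact_force: [-0.0, 9.5, 1.9]
gripper_width: 0.0353
gripper_force: 20.0
shift [0.0148 0.0225 0.0074] spin 0.1227 now [ 0.621  -0.2227  0.1291] [-1.7987e+02  4.0000e-02 -3.5820e+01] t 14.7
ends -27.29 21.70 mid -2.79 bubble 0.22 offset 3.01 rms 7.2 k 4.0
```

```bash
python3 -m inch '-.008 -.011 0 0 0;0 0 0 0 0;0 0 0 0 0;0 0 0 0 0;0 0 0 0 0;0 0 0 0 0;0 0 0 0 0;0 0 0 0 0'
python3 -m inch '0 0 0 0 0;0 0 0 0 0;0 0 0 0 0;0 0 0 0 0;0 0 0 0 0;0 0 0 0 0;0 0 0 0 0;0 0 0 0 0'
python3 - <<'E'
from h import *
plan(.6208,-.2267,.128,-80)
s,q,w=strip(4);bubble(w,s,q,0)
E
```

```text
time_s: 15.9
tcp_pos: [0.6209, -0.2225, 0.1292]
eef_rot: [-180.0, -0.0, -35.7]
contact_force: [5.3, -0.9, -5.2]
gripper_width: 0.0357
gripper_force: 20.0
time_s: 16.9
tcp_pos: [0.6209, -0.2225, 0.1292]
eef_rot: [-180.0, -0.0, -35.7]
contact_force: [4.3, -1.6, -4.5]
gripper_width: 0.0354
gripper_force: 20.0
shift [0.0154 0.0231 0.0077] spin 0.1231 now [ 0.6209 -0.2225  0.1292] [-1.7999e+02 -4.0000e-02 -3.5690e+01] t 16.9
ends -27.39 21.80 mid -2.80 bubble -0.37 offset 2.42 rms 8.9 k 4.4
```

```bash
cat >> h.py <<'E'
def blue(w,s,q,mid=-2.78):
    for r0,r1 in((-7,-5),(-5,-3),(-3,-1)):
        rows=(q>=r0)&(q<r1); d=w[rows,:,0].mean(0); m=np.abs(s-mid)<17
        f=lambda p:p[0]+p[4]*(s-mid)+p[1]*(erf((s-p[2]+6)/p[3])-erf((s-p[2]-6)/p[3]))/2
        r=min((least_squares(lambda p:(f(p)-d)[m],[50,120,c,3,0]) for c in(-6,-2,2,6)),key=lambda r:r.cost)
        print("rows",r0,"blue c %.2f off %.2f amp %.0f k %.1f"%(r.x[2],r.x[2]-mid,r.x[1],r.x[3]), "rms %.1f"%(2*r.cost/m.sum())**.5)
E
python3 - <<'E'
from h import *
s=np.arange(-40,40.1,.5);q=np.arange(-14,14.1,.5)
blue(np.load("pics/w1.npy"),s,q); s,q,w=strip(4,out="pics/r2.png"); np.save("pics/w2.npy",w); blue(w,s,q)
print(w[:,:,0][(q>=-5)&(q<-3)].mean(0)[::4].round())
E
```

```text
rows -7 blue c 0.22 off 3.00 amp 127 k 4.3 rms 2.7
rows -5 blue c 1.18 off 3.96 amp 183 k 4.9 rms 3.5
rows -3 blue c 2.19 off 4.97 amp 201 k 5.5 rms 4.8
rows -7 blue c -1.21 off 1.57 amp 115 k 3.6 rms 3.9
rows -5 blue c -0.54 off 2.24 amp 155 k 3.9 rms 3.8
rows -3 blue c 0.18 off 2.96 amp 158 k 4.0 rms 3.5
[228. 228. 229. 228. 227. 215. 178. 134.  97.  72.  62.  62.  56.  50.
  55.  73. 106. 146. 184. 211. 216. 200. 166. 127.  95.  74.  69.  69.
  70.  78.  93. 116. 141. 172. 203. 219. 227. 228. 228. 227. 227.]
```

View pics/r2.png

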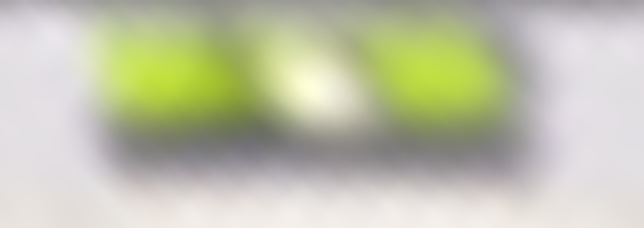

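```bash
python3 - <<'E'
import h; from h import *
c=capture("side"); c["color"]=cv2.imread("pics/side0.png"); h.capture=lambda n:c
s,q,w=h.strip(1,(.435,.016),114.5,.04); bubble(w,s,q,0)
for m in(0,): blue(w,s,q,m)
bubble(np.load("pics/w2.npy"),s,q,0)
E
```

```text
ends -25.46 23.99 mid -0.74 bubble -0.59 offset 0.15 rms 10.4 k 7.0
rows -7 blue c -1.16 off -1.16 amp 85 k 3.9 rms 1.6
rows -5 blue c -0.77 off -0.77 amp 116 k 3.5 rms 2.3
rows -3 blue c -0.44 off -0.44 amp 138 k 3.5 rms 5.0
ends -27.36 21.74 mid -2.81 bubble -0.30 offset 2.51 rms 8.9 k 4.4
```

```bash
python3 -m inch '0 0 0 .02 0;0 0 0 .03 0;0 0 0 .029 0;0 0 0 .027 0;0 0 0 .028 0;0 0 0 .02 0;0 0 0 0 0;0 0 0 0 0'
python3 -m inch '0 0 0 0 0;0 0 0 0 0;0 0 0 0 0;0 0 0 0 0;0 0 0 0 0;0 0 0 0 0;0 0 0 0 0;0 0 0 0 0'
python3 - <<'E'
from h import *
plan(.6208,-.2267,.128,-80)
s,q,w=strip(4);bubble(w,s,q,0);blue(w,s,q)
E
```

```text
time_s: 18.35
tcp_pos: [0.6229, -0.2216, 0.1292]
eef_rot: [-179.8, 0.0, -91.0]
contact_force: [10.6, 0.6, -8.8]
gripper_width: 0.035
gripper_force: 20.0
time_s: 19.35
tcp_pos: [0.6229, -0.2216, 0.1292]
eef_rot: [-179.8, 0.0, -91.0]
contact_force: [10.7, 2.2, -7.9]
gripper_width: 0.0354
gripper_force: 20.0
shift [0.0342 0.0134 0.0079] spin -0.0306 now [ 0.6229 -0.2216  0.1292] [-1.7977e+02  3.0000e-02 -9.1030e+01] t 19.35
ends -27.33 22.28 mid -2.53 bubble -2.81 offset -0.28 rms 9.3 k 5.7
rows -7 blue c -2.94 off -0.16 amp 107 k 3.1 rms 4.5
rows -5 blue c -2.21 off 0.57 amp 139 k 3.2 rms 6.0
rows -3 blue c -1.45 off 1.33 amp 139 k 3.1 rms 6.9
```

```bash
python3 -m inch '0 0 0 0 1;0 0 0 0 1;0 0 0 0 1;0 0 0 0 1;0 0 0 0 1;0 0 0 0 1;0 0 -.2 0 1;0 0 -.3 0 1'
python3 - <<'E'
from h import *
s,q,w=strip(8,out="pics/r3.png");bubble(w,s,q,0);blue(w,s,q)
plan(.606,-.027,.2,3.9)
E
```

```text
time_s: 20.55
tcp_pos: [0.6195, -0.2223, 0.2034]
eef_rot: [179.8, 0.0, -91.1]
contact_force: [1.5, -0.2, 0.7]
gripper_width: 0.0876
gripper_force: 0.0
ends -27.31 22.25 mid -2.53 bubble -2.42 offset 0.10 rms 9.8 k 6.2
rows -7 blue c -2.61 off 0.17 amp 111 k 3.3 rms 3.9
rows -5 blue c -1.98 off 0.80 amp 143 k 3.4 rms 5.4
rows -3 blue c -1.28 off 1.50 amp 143 k 3.2 rms 6.9
shift [-1.2998  0.1174  0.021 ] spin -0.2638 now [ 0.62   -0.2223  0.2031] [ 1.7989e+02  2.0000e-02 -9.1080e+01] t 20.95
```

View pics/r3.png

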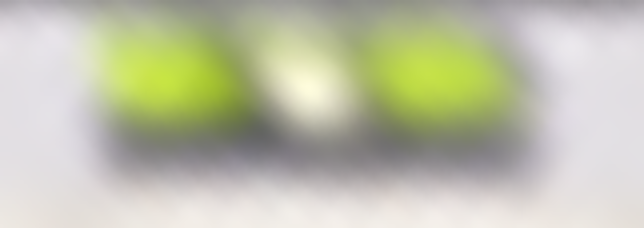

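The bubble now sits between the lines in the side view, about 0.1 to 0.8 mm off. I'll swing the arm clear to cross-check from the top camera, where there is hardly any parallax along the level.

```bash
python3 -m inch '-.2 .08 -.04 0 1;-.37 .14 -.04 0 1;-.37 .14 -.04 0 1;-.37 .14 -.04 0 1;-.37 .14 -.04 0 1;-.37 .14 0 -.028 1;-.37 .21 0 -.028 1;-.37 .28 0 -.028 1'
python3 -m inch '-.34 .3 0 -.028 1;-.25 .25 0 -.028 1;-.12 .18 0 -.028 1;0 0 0 -.028 1;0 0 0 -.028 1;0 0 0 0 1;0 0 0 0 1;0 0 0 0 1'
python3 - <<'E'
from h import *
s,q,w=strip(8);bubble(w,s,q,0);blue(w,s,q)
s,q,w=strip(10,name="top");np.save("pics/wt.npy",w);bubble(w,s,q,0)
print("top blue");print(w[::4,::8,0].round(0).astype(int))
cv2.imwrite("pics/r4.png",cv2.resize(np.clip(w,0,255).astype(np.uint8),None,fx=4,fy=4))
plan(.606,-.0297,.2,3.9)
E
```

```text
time_s: 21.95
tcp_pos: [0.4173, 0.1725, 0.2333]
eef_rot: [179.9, -0.0, -60.5]
contact_force: [-0.1, 1.8, -0.6]
gripper_width: 0.0878
gripper_force: 0.0
time_s: 22.95
tcp_pos: [0.2755, 0.1881, 0.234]
eef_rot: [180.0, 0.0, -10.6]
contact_force: [0.5, -0.6, 0.3]
gripper_width: 0.0878
gripper_force: 0.0
ends -27.47 22.27 mid -2.60 bubble -2.45 offset 0.14 rms 9.5 k 6.5
rows -7 blue c -2.63 off 0.15 amp 106 k 3.2 rms 3.6
rows -5 blue c -1.96 off 0.82 amp 137 k 3.4 rms 5.1
rows -3 blue c -1.26 off 1.52 amp 138 k 3.3 rms 6.5
ends -25.26 25.21 mid -0.02 bubble 1.62 offset 1.65 rms 3.9 k 1.9
top blue
[[ 43  38  35  45  61  64  65  67  65  64  59  53  45  41  40  43  60  52
   50  53  56]
 [104  97  90  82  95 107 101  95  93 111 109 106 122 109 104  93  93  72
   61  57  62]
 [149 150 154 133 121 147 144 113 102 133 118 106 130 143 143 139 124 124
  129 121 118]
 [151 153 157 134  76 101 107  83  73  96  73  57  66 100  97  98  82 123
  151 147 147]
 [141 144 147 128  39  47  50  46  37  53  45  27  21  50  45  50  44 114
  154 149 149]
 [141 143 145 125  34  32  32  37  25  62  91  75  28  4
[... 234 characters left out ...]
32  38  54  29 122 150 158  33  45  46  43  45 106
  152 145 145]
 [143 144 147 131  95  77  67  61  44  78 105  97  53  71  86  77  41 104
  153 144 144]
 [140 140 146 131 122 132 112  55  54  51  60  51  52  64  86  82  34 101
  152 144 142]
 [144 142 148 121  84  97  85  51  70  62  59  55  71  66  70  67  33  99
  152 144 146]
 [150 147 153 132 111 114 109  96 107 103  98 101 113 106 102 120 100 107
  153 145 141]
 [145 143 146 138 136 137 139 141 140 138 138 134 137 133 130 143 139 121
  147 141 133]
 [138 139 137 137 142 141 142 142 140 141 142 141 140 141 141 142 144 136
  138 135 132]]
shift [2.4304 1.0297 0.228 ] spin -0.0398 now [0.2754 0.1882 0.2342] [180.     0.   -10.43] t 23.85
```

View pics/r4.png

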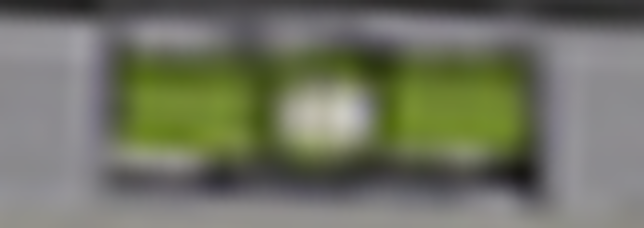

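In the top strip the lines are at about x=262 and 384 and the bubble spans about 276 to 374, so it is centred to within about 0.3 mm. I'll check that with a blue-channel fit.

```bash
python3 - <<'E'
import numpy as np
from scipy.optimize import least_squares
from scipy.special import erf
w=np.load("pics/wt.npy");s=np.arange(-40,40.1,.5);q=np.arange(-14,14.1,.5)
for r0,r1 in((-3,-1),(-1,1),(1,3)):
    r=(q>=r0)&(q<r1); d=w[r,:,0].mean(0); m=abs(s)<17
    f=lambda p:p[0]+p[1]*(erf((s-p[2]+p[4])/p[3])-erf((s-p[2]-p[4])/p[3]))/2
    x=least_squares(lambda p:(f(p)-d)[m],[40,120,0,1.5,6]).x
    g=w[r,:,1].mean(0); print("bubble",x.round(2)); 
    L=(s>-11)&(s<-4);R=(s>4)&(s<11); print("G minima",s[L][g[L].argmin()],s[R][g[R].argmin()])
E
```

```text
bubble [43.66 97.48  0.78  1.7   5.1 ]
G minima -7.5 8.0
bubble [ 43.95 131.53   0.71   1.56   5.44]
G minima -7.5 8.0
bubble [ 42.85 117.92   0.66   1.56   5.38]
G minima -7.5 8.0
```

```bash
python3 -m inch '.2 .082 0 0 .68;.35 .146 0 0 .68;.37 .155 0 0 .68;.38 .159 0 0 .68;.37 .155 0 0 .68;.35 .146 0 0 .68;.25 .104 0 0 .68;.158 .065 0 0 .68'
python3 -m inch '0 0 .06 -.02 .68;0 0 .09 -.0198 .68;0 0 .09 0 .68;0 0 .05 0 .68;0 0 0 0 .68;0 0 0 0 .68;0 0 0 0 .68;0 0 0 0 .68'
python3 -c "
from h import *
plan(.606,-.027,.152,3.9)"
```

```text
time_s: 24.85
tcp_pos: [0.6075, -0.0286, 0.2331]
eef_rot: [180.0, 0.1, -10.5]
contact_force: [-0.6, 1.0, 0.2]
gripper_width: 0.0598
gripper_force: 0.0
time_s: 25.85
tcp_pos: [0.6063, -0.027, 0.1911]
eef_rot: [-180.0, -0.0, 3.9]
contact_force: [-0.0, -0.6, -0.4]
gripper_width: 0.0596
gripper_force: 0.0
shift [-0.0022  0.      0.2609] spin -0.0 now [ 0.6063 -0.027   0.1911] [-1.7999e+02 -4.0000e-02  3.8900e+00] t 25.85
```

```bash
python3 -m inch '0 0 .06 0 .68;0 0 .06 0 .68;0 0 .06 0 .68;0 0 .04 0 .68;0 0 .02 0 .68;0 0 0 0 .68;0 0 0 0 .68;0 0 0 0 .68'
python3 -m inch '0 0 .005 0 .68;0 0 .005 0 .68;0 0 .005 0 .68;0 0 .005 0 .68;0 0 .005 0 .68;0 0 .005 0 .68;0 0 0 0 .68;0 0 0 0 .68'
```

```text
time_s: 26.85
tcp_pos: [0.6063, -0.027, 0.155]
eef_rot: [-180.0, -0.0, 3.9]
contact_force: [-0.3, 0.4, 0.2]
gripper_width: 0.0596
gripper_force: 0.0
time_s: 27.85
tcp_pos: [0.6062, -0.027, 0.1503]
eef_rot: [180.0, -0.0, 3.9]
contact_force: [-1.1, -0.3, 2.4]
gripper_width: 0.0598
gripper_force: 1.0
```

Contact at z = 0.150, as expected. Pressing on a little more.

```bash
python3 -m inch '0 0 .004 0 .68;0 0 0 0 .68;0 0 .004 0 .68;0 0 0 0 .68;0 0 .004 0 .68;0 0 0 0 .68;0 0 0 0 .68;0 0 0 0 .68'
python3 -m inch '0 0 0 0 .68;0 0 0 0 .68;0 0 0 0 .68;0 0 0 0 .68;0 0 0 0 .68;0 0 0 0 .68;0 0 0 0 .68;0 0 0 0 .68'
python3 - <<'E'
from h import *
s,q,w=strip(8,out="pics/r5.png");bubble(w,s,q,0);blue(w,s,q)
E
```

```text
time_s: 28.85
tcp_pos: [0.6064, -0.0271, 0.1503]
eef_rot: [180.0, -0.1, 3.9]
contact_force: [-4.5, 1.4, 13.5]
gripper_width: 0.0596
gripper_force: 6.7
time_s: 29.85
tcp_pos: [0.6065, -0.027, 0.1503]
eef_rot: [180.0, -0.1, 3.9]
contact_force: [-5.9, 2.4, 13.2]
gripper_width: 0.0597
gripper_force: 6.7
ends -26.19 22.03 mid -2.08 bubble -2.65 offset -0.56 rms 7.5 k 6.4
rows -7 blue c -3.73 off -0.95 amp 45 k 2.5 rms 3.9
rows -5 blue c -2.87 off -0.09 amp 53 k 2.5 rms 4.1
rows -3 blue c -2.39 off 0.39 amp 50 k 2.6 rms 3.7
```

View pics/r5.png

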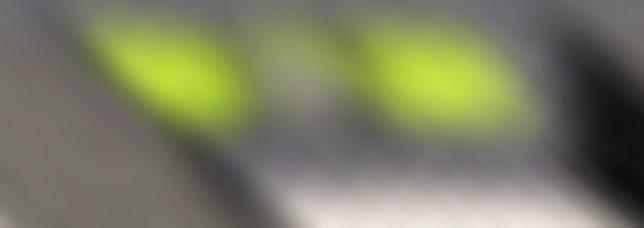

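While pressing at 13 N the shaded bubble stays midway between the lines (about 245 and 350 in the strip). I'm handing in now.

```bash
python3 -c "
from plant import *
print(close_job())"
```

```text
the job is handed in; nothing more can be done
None
```

I handed the job in at about 30 s of the 67 s allowed: the level lies released lengthwise on the shelf, the knob was turned until the bubble stood within about 0.5 mm of centre, and the fingers are pressing the level at about 13 N with the bubble still between the lines; no verdict was returned.

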